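# Hold a blind spacer bore-up from under its housing cover

## Task

Lift the loose cover off the two pins of the small bearing housing and set it down flat, right way up, on the clear patch of bench to the right of the housing. Then take out the spacer lying inside, find which end has the blind hole, turn the spacer so that this hole faces straight up, and finish still holding it steady in the gripper, about a quarter of a metre above the bench and touching nothing else. Leave the other tools where they are.

Things in the scene. Friction and masses are not known exactly. Their poses are not given: they have to be found in the camera images.
- housing: Aluminium housing base, bolted down: plate 150x90x10 mm (local x, y, z); origin at the centre of its underside, on the bench. Two upright steel pins, 6 mm thick, at local x = +58 and -58 mm, y = 0, and a round boss, 20 mm across, in the middle; pins and boss stand 12 mm above the plate (22 mm above the bench).
- patch (a point): Middle of the clear patch of bench top to the right of the housing (z = 0): free of things for 90 mm all round.
- cover: Loose aluminium cover, 250 g: flange 144x84x4 mm with two 9 mm holes over the pins; in its middle a hollow hump 66x66 mm (60x60 inside, 50 high inside, top 54 mm above the underside). Origin: centre of the underside, z up, x along the pins. At the start it rests on the housing's plate, origin 10 mm above the bench. Raise it straight up 60 mm to clear the spacer inside.
- rib (a point): Middle of the top edge of the cover's pull rib, 74 mm above the cover's underside. The rib is 50 mm long (local x), 12 mm thick (local y) and stands 20 mm above the hump: pinch it across local y. Axes as the cover's.
- spacer: Loose square steel spacer, 44 mm long (local x), 26x26 mm across, 105 to 210 g; origin at its centre. The blind hole opens at the +x end; the -x end is plain. It starts lying level (local z up) under the cover on the housing's boss, centre 35 mm above the bench, at any yaw; once uncovered, its sides (local y) can be gripped, also with the tool leaning 45 degrees along its length.
- bore (a point): Centre of the mouth of the spacer's blind hole: 14 mm across, 22 mm deep, in the end face 22 mm from the spacer's centre along its +x.
- pliers: Bystander at the front left: blue-gripped pliers, 49x141x11 mm, loose, lying on the bench; origin under its middle. Leave it alone.
- tweezers: Bystander behind the clear patch: steel tweezers, 12x124x10 mm, loose, lying on the bench; origin under its middle. Leave it alone.
- oilstone: Bystander at the back left of the work: dark oblong sharpening stone, 40x62x26 mm, loose, lying on the bench; origin under its middle. Leave it alone.
- loupe: Bystander behind the housing: black eye loupe, 34x34x34 mm, loose, lying on the bench; origin under its middle. Leave it alone.
- graver: Bystander at the front right: graver with a brown wooden handle, 30x149x29 mm, loose, lying on the bench; origin under its middle. Leave it alone.

How it is judged:
On the way, in this order (a step that is already met when the one before it is completed fails the run):
1. the cover is lifted clear of the housing (z of cover in the frame of housing above 0.055 m and contact force between the fingers and cover above 0.5 N), for 0.1 s.
2. the cover lies flat, right way up and released on the bench to the right of the housing (horizontal distance between cover and housing above 0.11 m and height (world z) of cover between -0.01 and 0.01 m and angle between cover's own z axis and vertical below 0.1 rad and contact force between the fingers and cover below 0.5 N and linear speed of cover below 0.02 m/s and world y of cover below -0.02 m), for 0.2 s.
3. the spacer is lifted off the housing in the gripper (height (world z) of spacer above 0.08 m and contact force between the fingers and spacer above 1 N), for 0.1 s.
At the end, for the whole second after the job is handed in: Spacer gripped (over 2 N) and still, centre 20 to 40 cm above the bench, blind hole up within 0.2 rad; cover released, flat and right way up on the bench, over 11 cm from the housing's centre, to its right (y below -0.02 m) (all of step 2 and height (world z) of spacer between 0.2 and 0.4 m and angle between spacer's own x axis and vertical below 0.2 rad and contact force between the fingers and spacer above 2 N and linear speed of spacer below 0.03 m/s and angular speed of spacer below 0.3 rad/s); the arm keeps its last pose, push and grip.
It fails at once if the pliers is moved by more than 3 cm (distance of pliers from where it was at the start of the episode above 0.03 m).
It fails at once if the tweezers is moved by more than 3 cm (distance of tweezers from where it was at the start of the episode above 0.03 m).
It fails at once if the oilstone is moved by more than 3 cm (distance of oilstone from where it was at the start of the episode above 0.03 m).
It fails at once if the loupe is moved by more than 3 cm (distance of loupe from where it was at the start of the episode above 0.03 m).
It fails at once if the graver is moved by more than 3 cm (distance of graver from where it was at the start of the episode above 0.03 m).
It also fails if it takes over 48 s, if anything falls off the work surface, if the arm or the gripper's body presses on something with over 40 N, if the wrist force passes 120 N, or if a joint passes its speed limit or range.

## Robot

A 6-joint arm with a two-finger parallel gripper is mounted at the origin on a cart in front of the work surface, level with it; the furniture and walls round the work are solid. World frame = base frame: x ahead of the robot, y to its left, z up, the work surface at z = 0. Lengths are in m, angles in rad, forces in N, time in s.
With the tool pointing down it reaches from about 0.275 to 0.875 m from the base axis. Payload 12.5 kg.
Tool frame: the origin (TCP) lies at the very end of the fingers, on their centre line; the grasp point (between the pads) lies 19 mm behind it; z points along the fingers, y is the line along which they close (so a half turn about z gives the same grasp; the last joint's range is limited). The gripper opens to 85 mm and grips with 20 to 120 N. Pads are 22 mm wide; open, the fingers measure 114 mm over their backs; the gripper's body (76 mm by 85 mm) begins 54 mm behind the grasp point. The pads swing forward as they close: fully open they stand 13 mm farther back than shut.
Start: joints at [1.166, 0.351, 1.652, -0, 1.139, -0.085], TCP at [0.173, 0.522, 0.205] pointing down, gripper open.
Joint ranges: [-2.75, 2.75], [-0.79, 2.1], [0.01, 2.65], [-1.57, 4.71], [0.07, 3.14], [-2.87, 2.87]. Speed limits (rad/s): [2.22, 2.22, 2.79, 3.14, 3.14, 3.14].

## Interface

Orientations are given as a unit quaternion [x, y, z, w].
In Python, from workcell import r gives the robot as it stands.
- The arm moves only by the tool step_arm, never from a script. Its argument "plan" is a list that holds one entry, the list of rows, each a list of 7 numbers: the shift along the tool's x, y, z in normalised numbers (1 is 0.75 m), then the turn, a rotation vector about the tool's x, y, z in parts of the range, where 1.0 means 180 degrees, then the closure, from 0 (fully open) to 1 (shut). A call has 1 to 5 rows; each row is the pose to reach, as a shift and turn from the pose commanded when the call began, along the tool's axes at that moment; what a row does not reach only later rows make up. A row lasts 1/8 s, in which the tool goes at most 62.5 mm and 10.7 degrees, less where a joint would pass 70% of its speed; a pose out of reach is approached as far as the arm can. Shift and turn numbers lie between -1 and 1, and a call with a number outside is refused. A call with a gripper value outside its range is refused whole. The fingers move at their own pace and stop on an object; the grip force is fixed at half the most. Time passes only in rows, so rows that repeat a pose let the fingers close. It gives the time, the measured TCP pose, the force, the opening and the grip force at its end, in the units of the state.
- r.read_state(): the state, without advancing time (a new reading comes with each control period).
- r.snapshot(name): name is "side" or "top" or "wrist"; returns a dict with "color" (384x512x3 uint8, red, green, blue), "K" (3x3 intrinsics, pixels), "k1" (the pictures are not rectified: a ray, as slopes to the right and down, at radius r is drawn at 1 + k1 r^2 times it, then the intrinsics apply), "pose" (4x4, takes a point from camera to world coordinates). Camera axes: x right, y up, looking along -z (the intrinsics and any distortion apply to the point x, -y, -z); pixel columns grow to the right and rows downward; lengths in m; the calibration is good to about 2 mm. A picture is of the moment at which its call begins. There is no depth.
- r.sign_off(): hands the job in; it is judged then, once.
The state is a dict: "time_s": time; "qpos": joint angles; "qd": joint speeds; "joint_torque": joint torques, N m; "ee_pos": TCP position; "tcp_rot": TCP orientation; "force": force on the tool from outside, world axes, zero at the start; "torque": the same for the moment, N m; "width": finger opening in m; "gripper_force": force on a finger pad.
Only numpy, scipy, OpenCV 4.12 (cv2) and the standard library are available. Lean on these libraries where they do the work, as an engineer would, in place of code of your own. Each camera call takes 0.05 s, during which the arm holds its last target. There are 200 camera calls.

## Working session

There is one attempt and no reset: what is moved stays moved. The work goes in short steps, Python scripts to look and compute and a tool call to move; the robot and the scene stay as the last step left them, time stands still between calls to the robot, and variables do not carry over. Pictures are saved under pics/ and viewed, at most 10 in all, crops included, and the job is handed in when it is done.

Besides the shell and the picture viewer there is one more tool, called after "Emit:" as name([rows], argument=value, ...), one row to a line, values as JSON. step_arm: Moves the arm, as the interface text tells. Its arguments: {"type":"object","properties":{"plan":{"type":"array"}},"required":["plan"]}

```bash
mkdir -p pics; cat > h.py <<'E'
import numpy as np, cv2
from scipy.spatial.transform import Rotation as R
from workcell import r
def snap(n,f=None):
    s=r.snapshot(n)
    if f: cv2.imwrite('pics/'+f,s['color'][:,:,::-1])
    return s
def ray(s,u,v):
    K=np.array(s['K']);d=np.array([(u-K[0,2])/K[0,0],(v-K[1,2])/K[1,1]])
    m=d.copy()
    for _ in range(20): m=d/(1+s['k1']*(m@m))
    P=np.array(s['pose']); return P[:3,3],P[:3,:3]@np.array([m[0],-m[1],-1.])
def plane(s,u,v,z):
    o,d=ray(s,u,v); return o+d*(z-o[2])/d[2]
def tri(a,b):  # rays (o,d)
    (o1,d1),(o2,d2)=a,b
    A=np.stack([d1,-d2],1);t=np.linalg.lstsq(A,o2-o1,rcond=None)[0]
    p,q=o1+t[0]*d1,o2+t[1]*d2
    return (p+q)/2,np.linalg.norm(p-q)
def proj(s,p):
    P=np.array(s['pose']);c=P[:3,:3].T@(np.array(p)-P[:3,3]);m=np.array([c[0],-c[1]])/-c[2]
    m=m*(1+s['k1']*(m@m));K=np.array(s['K']);return np.array([K[0,0]*m[0]+K[0,2],K[1,1]*m[1]+K[1,2]])
def toolmove(pos,rot):
    st=r.read_state();T=R.from_quat(st['tcp_rot'])
    return T.inv().apply(np.array(pos)-st['ee_pos']),(T.inv()*rot).as_rotvec(degrees=True)
E
python3 - <<'E'
from h import *
a=snap('top');b=snap('side')
cv2.imwrite('pics/a.png',a['color'][:,:,::-1]);cv2.imwrite('pics/b.png',b['color'][:,:,::-1])
print(r.read_state());print(a['K'],a['k1'],a['pose'],b['pose'],r.snapshot('wrist')['pose'])
E
```

```text
{'time_s': 0.1, 'qpos': array([ 1.16640434e+00,  3.51191626e-01,  1.65234532e+00, -2.39060391e-05,
        1.13912465e+00, -8.46153348e-02]), 'qd': array([ 0.0013475 , -0.00302918, -0.00352265, -0.00023498, -0.00033412,
       -0.00034255]), 'joint_torque': array([ 1.67260365e-03, -5.06836402e+01, -2.91874552e+01, -2.58385074e-05,
        2.66168558e-03,  2.48733403e-05]), 'ee_pos': array([0.1727559 , 0.52182044, 0.20461282]), 'tcp_rot': array([ 1.59202991e-01,  9.87245725e-01, -5.21198933e-04, -1.18850138e-04]), 'force': array([ 0.53179645, -0.18544859, -0.01181548]), 'torque': array([-0.01272793,  0.03199993, -0.0134343 ]), 'gripper_force': 0.0, 'width': 0.08546257241449567}
[[421.33183888   0.         264.2330637 ]
 [  0.         421.33183888 188.018006  ]
 [  0.           0.           1.        ]] -0.06299399763754428 [[-0.09380584  0.97245848 -0.21336582  0.28784286]
 [-0.99558597 -0.0922733   0.01715284  0.01081936]
 [-0.00300754  0.21403305  0.97682179  1.16067949]
 [ 0.          0.          0.          1.        ]] [[-0.92567089  0.14279903 -0.35034533  0.13517724]
 [-0.37772321 -0.40124669  0.83446166  0.91526207]
 [-0.02141459  0.90477043  0.42536088  0.55968443]
 [ 0.          0.          0.          1.        ]] [[ 3.15598903e-01 -9.01649456e-01 -2.95678187e-01  9.78372219e-02]
 [ 9.48892687e-01  2.99881556e-01  9.83550731e-02  5.45751749e-01]
 [-1.33634763e-05 -3.11607622e-01  9.50210866e-01  3.73766405e-01]
 [ 0.00000000e+00  0.00000000e+00  0.00000000e+00  1.00000000e+00]]
```

View pics/a.png

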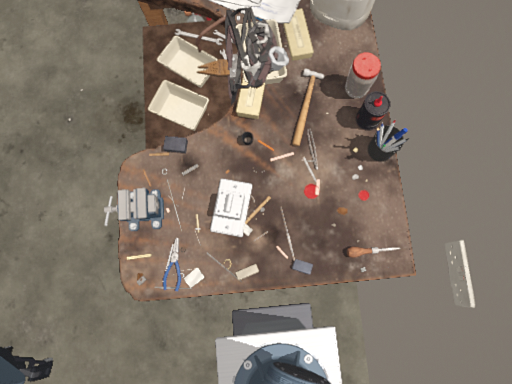

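View pics/b.png

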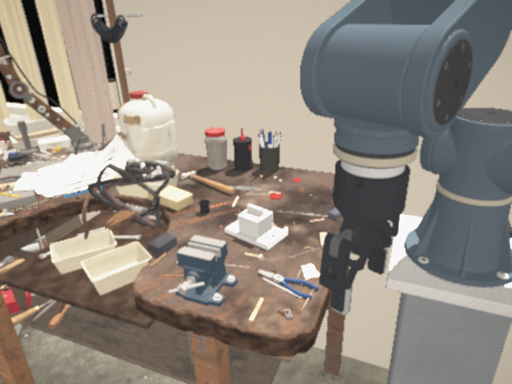

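```bash
python3 - <<'E'
from h import *
a=snap('top');b=snap('side')
for n,u,v,z in [('cov',231,206,.05),('pl',173,265,0),('tw',313,148,0),('oil',175,145,.02),('lou',248,138,.03),('gra',370,251,.01),('vise',150,208,.05),('mid',313,215,0),('tabR',410,275,0),('mag',250,70,.1),('hammer',302,140,0)]: print(n,plane(a,u,v,z).round(3))
print(tri(ray(a,231,200),ray(b,260,211)))
g=cv2.resize(a['color'][80:300,190:430,::-1],None,fx=3,fy=2.7,interpolation=cv2.INTER_CUBIC);cv2.imwrite('pics/c.png',g)
w=snap('wrist');R0=np.array(w['pose']);st=r.read_state()
T=np.eye(4);T[:3,:3]=R.from_quat(st['tcp_rot']).as_matrix();T[:3,3]=st['ee_pos'];print((np.linalg.inv(T)@R0).round(4),w['K'][0,0])
E
```

```text
cov [0.49  0.084 0.05 ]
pl [0.351 0.258 0.   ]
tw [ 0.646 -0.161  0.   ]
oil [0.686 0.232 0.02 ]
lou [0.683 0.023 0.03 ]
gra [ 0.337 -0.279  0.01 ]
vise [0.505 0.302 0.05 ]
mid [ 0.452 -0.137  0.   ]
tabR [ 0.263 -0.382  0.   ]
mag [0.855 0.    0.1  ]
hammer [ 0.673 -0.132  0.   ]
(array([0.49323386, 0.0793101 , 0.06772818]), np.float64(0.019133375537472873))
[[-1.300e-03  9.502e-01  3.117e-01  7.870e-02]
 [ 1.000e+00  1.500e-03 -4.000e-04 -1.000e-03]
 [-9.000e-04  3.117e-01 -9.502e-01 -1.691e-01]
 [ 0.000e+00  0.000e+00  0.000e+00  1.000e+00]] 296.1845758228183
```

View pics/c.png

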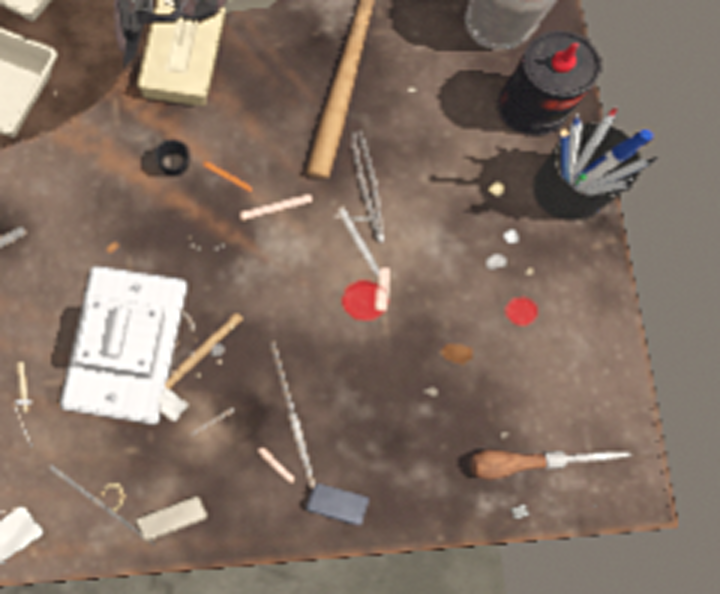

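Careful with the scale: shifts go in shares of 0.75 m and turns go in shares of 180 degrees. That gives: -0.24 m is -0.32, -0.05 m is -0.0667.

Emit:
step_arm([
  [[-0.0667,-0.0533,-0.08,0,0,0,0],[-0.1333,-0.1,-0.08,0,0,0,0],[-0.2,-0.1467,-0.08,0,0,0,0],[-0.2667,-0.1933,-0.08,0,0,0,0],[-0.32,-0.2333,-0.08,0,0,0,0]],
])

```text
time_s: 0.92
ee_pos: [0.3449, 0.2813, 0.2653]
tcp_rot: [0.159, 0.987, 0.0, 0.0]
force: [1.2, 1.4, 0.0]
width: 0.0855
gripper_force: 0.0
```

In the tool's units: -0.2 m is -0.2667, -0.15 m is -0.2.

Emit:
step_arm([
  [[-0.0667,-0.0467,0,0,0,0,0],[-0.1333,-0.0933,0,0,0,0,0],[-0.2,-0.1467,0,0,0,0,0],[-0.2667,-0.1933,0,0,0,0,0],[-0.2667,-0.1933,0,0,0,0,0]],
])

```text
time_s: 1.55
ee_pos: [0.4898, 0.0795, 0.2647]
tcp_rot: [0.161, 0.987, -0.0, -0.0]
force: [-1.0, -0.2, 0.1]
width: 0.0854
gripper_force: 0.0
```

```bash
python3 - <<'E'
from h import *
w=snap('wrist','d.png');st=r.read_state();print(st['time_s'],st['ee_pos'],st['tcp_rot'],st['qd'].round(3))
E
```

```text
1.6 [0.48862403 0.08120192 0.26471148] [ 1.60708821e-01  9.87001785e-01 -2.14456558e-05 -3.88885175e-04] [ 0.054 -0.021  0.024  0.006  0.003  0.018]
```

View pics/d.png

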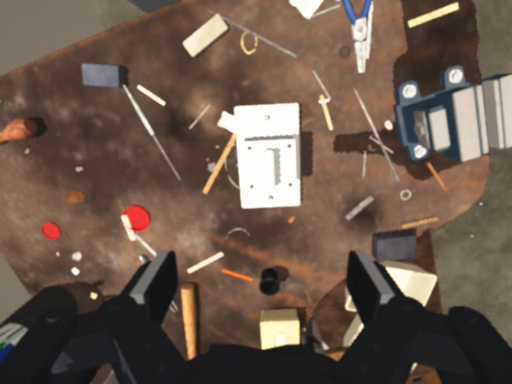

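In the tool's units: 0.1 m is 0.1333, 0.05 m is 0.0667.

Emit:
step_arm([
  [[0.0133,0,0.0667,0,0,0,0],[0.0133,0,0.1333,0,0,0,0],[0.0133,0,0.1333,0,0,0,0],[0.0133,0,0.1333,0,0,0,0]],
])

```text
time_s: 2.1
ee_pos: [0.4795, 0.0863, 0.167]
tcp_rot: [0.159, 0.987, 0.0, 0.001]
force: [-0.1, 1.0, 0.5]
width: 0.0857
gripper_force: 0.0
```

```bash
python3 - <<'E'
from h import *
w=snap('wrist');a=snap('top');st=r.read_state();print(st['time_s'],st['ee_pos'],st['tcp_rot'])
np.save('w2.npy',w,allow_pickle=True)
g=cv2.resize(w['color'][60:300,140:400,::-1],None,fx=2.5,fy=2.5,interpolation=cv2.INTER_CUBIC);cv2.imwrite('pics/e.png',g)
E
```

```text
2.2 [0.47979078 0.08605115 0.16714974] [1.58968150e-01 9.87282342e-01 4.05475017e-04 1.59348518e-03]
```

View pics/e.png

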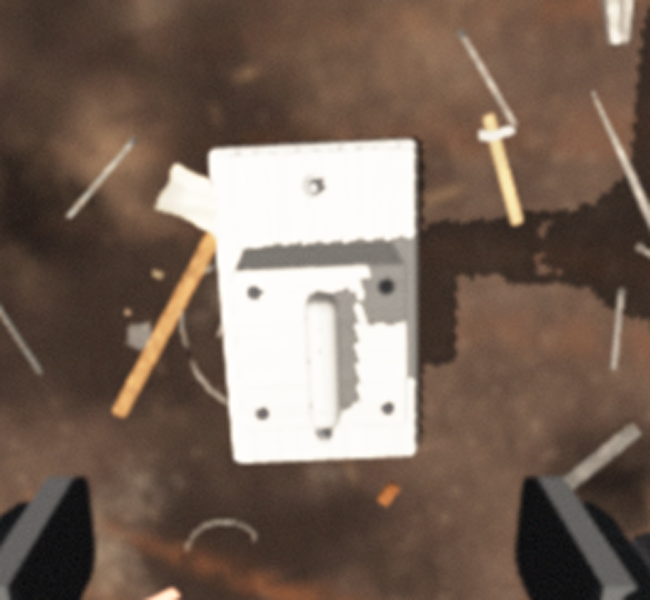

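In the tool's units: -0.03 m is -0.04, 0.02 m is 0.0267.

Emit:
step_arm([
  [[-0.04,0.0267,0,0,0,0,0],[-0.04,0.0267,0,0,0,0,0],[-0.04,0.0267,0,0,0,0,0]],
])

```text
time_s: 2.58
ee_pos: [0.5134, 0.0952, 0.1658]
tcp_rot: [0.159, 0.987, 0.0, 0.0]
force: [-0.1, -0.2, -0.2]
width: 0.0852
gripper_force: 0.0
```

```bash
python3 - <<'E'
from h import *
w=np.load('w2.npy',allow_pickle=True).item();x=snap('wrist','f.png')
names=['pinN','s1','s2','s3','s4','ribA','ribB','ribmid','cornerBL','cornerBR','cornerTL','cornerTR']
c=np.array([(315,185),(254,292),(387,286),(262,413),(388,408),(320,299),(324,434),(322,366),(236,462),(415,455),(210,149),(415,141)],float)
p=(c/2.5+[140,60]).astype(np.float32)
# initial guess from text heights
zs=[.022,.064,.064,.064,.064,.084,.084,.084,.014,.014,.014,.014]
q0=np.array([proj(x,plane(w,*a,z)) for a,z in zip(p,zs)],np.float32)
g=lambda s:cv2.cvtColor(s['color'],cv2.COLOR_RGB2GRAY)
q,s,e=cv2.calcOpticalFlowPyrLK(g(w),g(x),p,q0.copy(),winSize=(13,13),maxLevel=0,flags=cv2.OPTFLOW_USE_INITIAL_FLOW)
for n,a,b,b0,z,ok in zip(names,p,q,q0,zs,s.ravel()):
    t,er=tri(ray(w,*a),ray(x,*b)); print(n,ok,t.round(4),round(er,4),(b-b0).round(1),plane(w,*a,z).round(4))
st=r.read_state();print(st['ee_pos'],st['tcp_rot'])
E
```

```text
pinN 1 [0.4409 0.1034 0.0145] 0.0002 [0.6 0.6] [0.4401 0.1034 0.022 ]
s1 1 [0.4658 0.0701 0.065 ] 0.0001 [ 0.  -0.2] [0.4661 0.0699 0.064 ]
s2 1 [0.4795 0.1187 0.0645] 0.0005 [ 0.4 -0.3] [0.4797 0.1185 0.064 ]
s3 1 [0.5136 0.0566 0.0654] 0.0001 [-0.  -0.2] [0.5142 0.0562 0.064 ]
s4 1 [0.5269 0.1048 0.0664] 0.0001 [-0.1 -0.3] [0.528  0.1047 0.064 ]
ribA 1 [0.4742 0.0934 0.0728] 0.0 [0.9 1.5] [0.4712 0.0941 0.084 ]
ribB 1 [0.5124 0.0844 0.1025] 0.0055 [ 4.2 -5.4] [0.5215 0.0794 0.084 ]
ribmid 1 [0.4973 0.0862 0.0792] 0.0008 [-0.3  1.1] [0.4954 0.087  0.084 ]
cornerBL 1 [0.5544 0.0262 0.0149] 0.0005 [ 0.3 -0.3] [0.5549 0.0258 0.014 ]
cornerBR 1 [0.5766 0.1092 0.018 ] 0.0 [-0.2 -0.3] [0.5787 0.1092 0.014 ]
cornerTL 1 [0.4128 0.0647 0.0062] 0.0001 [0.5 0.7] [0.4126 0.0658 0.014 ]
cornerTR 1 [0.4373 0.1496 0.0093] 0.0002 [0.1 0.6] [0.4368 0.1491 0.014 ]
[0.51316078 0.09510155 0.16570042] [1.59199424e-01 9.87246412e-01 5.67877163e-05 2.47569692e-04]
```

In the tool's units: 0.097 m is 0.1293, 0.0137 m is 0.0183, -2.5 degrees is -0.0139.

Emit:
step_arm([
  [[0.0183,-0.0169,0,0,0,-0.0139,0],[0.0183,-0.0169,0.0533,0,0,-0.0139,0],[0.0183,-0.0169,0.1067,0,0,-0.0139,0],[0.0183,-0.0169,0.1293,0,0,-0.0139,0],[0.0183,-0.0169,0.1293,0,0,-0.0139,0]],
])

```text
time_s: 3.25
ee_pos: [0.4955, 0.0872, 0.0676]
tcp_rot: [0.138, 0.99, -0.0, -0.001]
force: [-0.5, -0.2, 0.6]
width: 0.0852
gripper_force: 0.0
```

Emit:
step_arm([
  [[0,0,0,0,0,0,1],[0,0,0,0,0,0,1],[0,0,0,0,0,0,1],[0,0,0,0,0,0,1],[0,0,0,0,0,0,1]],
])

```text
time_s: 3.88
ee_pos: [0.4965, 0.0874, 0.0681]
tcp_rot: [0.138, 0.99, 0.0, 0.0]
force: [-0.0, 0.2, 0.2]
width: 0.0001
gripper_force: 0.0
```

```bash
python3 - <<'E'
from h import *
w=snap('wrist');b=snap('side');np.save('w3.npy',w,allow_pickle=True);st=r.read_state();print(st['time_s'],st['ee_pos'],st['width'],st['gripper_force'])
g=np.hstack([cv2.resize(w['color'][90:384,130:400,::-1],(400,436)),cv2.resize(b['color'][140:270,200:319,::-1],(400,436))])
cv2.imwrite('pics/g.png',g)
E
```

```text
3.975 [0.49652818 0.08739565 0.06811015] 0.00032679710536271105 0.0
```

View pics/g.png

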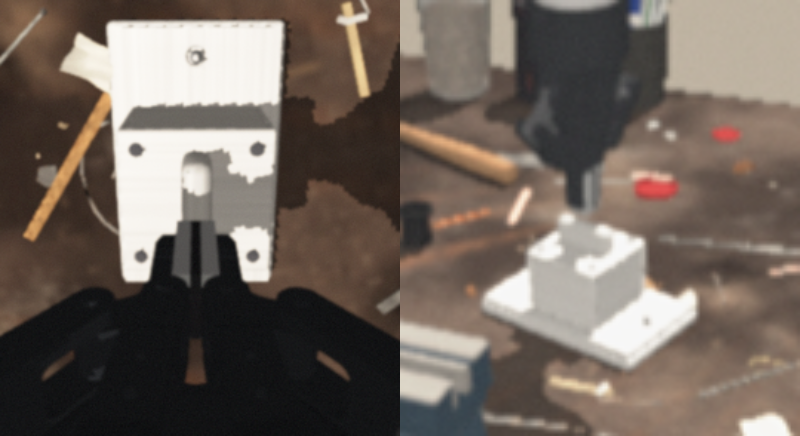

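```bash
python3 - <<'E'
from h import *
w=np.load('w3.npy',allow_pickle=True).item();b=snap('side');st=r.read_state()
def wc(p): return ((p-[130,90])*[400/270,436/294]).round(0)
def sc(p): return ((p-[200,140])*[400/119,436/130]+[400,0]).round(0)
p=st['ee_pos'].copy()
for dz in (0,.016,.02,.04): q=p+[0,0,dz];print(dz,wc(proj(w,q)),sc(proj(b,q)))
# fingertip rays from both views
iw=lambda u,v:(u/(400/270)+130,v/(436/294)+90); isd=lambda u,v:((u-400)/(400/119)+200,v/(436/130)+140)
print('tip',tri(ray(w,*iw(197,222)),ray(b,*isd(583,208))))
print('rib near end',tri(ray(w,*iw(197,157)),ray(b,*isd(600,234))))
print('hump TL/TR corner',[ (plane(w,*iw(*a),.064)).round(3) for a in [(135,130),(275,130)]])
E
```

```text
0 [197. 208.] [582. 239.]
0.016 [198. 226.] [581. 221.]
0.02 [198. 230.] [581. 217.]
0.04 [198. 258.] [581. 194.]
tip (array([0.49168779, 0.08941919, 0.09615736]), np.float64(0.004731717399483958))
rib near end (array([0.47442466, 0.0950892 , 0.0794846 ]), np.float64(0.006769493401076374))
hump TL/TR corner [array([0.458, 0.072, 0.064]), array([0.473, 0.127, 0.064])]
```

In the tool's units: 0.014 m is 0.0187, 0.007 m is 0.0093.

Emit:
step_arm([
  [[0,0,0,0,0,0,0],[0,0,0,0,0,0,0],[0,0,0,0,0,0,0],[0,0,0.0093,0,0,0,0],[0,0,0.0187,0,0,0,0]],
])

```text
time_s: 4.65
ee_pos: [0.4964, 0.0874, 0.0535]
tcp_rot: [0.138, 0.99, -0.0, -0.0]
force: [0.0, 0.4, 0.1]
width: 0.0852
gripper_force: 0.0
```

Emit:
step_arm([
  [[0,0,0,0,0,0,0.6],[0,0,0,0,0,0,0.8],[0,0,0,0,0,0,1],[0,0,0,0,0,0,1],[0,0,0,0,0,0,1]],
])

```text
time_s: 5.28
ee_pos: [0.4968, 0.0876, 0.0544]
tcp_rot: [0.138, 0.99, 0.0, 0.0]
force: [-0.2, 1.7, 2.9]
width: 0.0089
gripper_force: 58.7
```

In the tool's units: 0.006 m is 0.008, 0.004 m is 0.0053.

Emit:
step_arm([
  [[0,0,0,0,0,0,0.4],[0,0,0,0,0,0,0.4],[0,0,0.0053,0,0,0,0.4],[0,0,0.008,0,0,0,0.4],[0,0,0.008,0,0,0,0.4]],
])

```text
time_s: 5.9
ee_pos: [0.4964, 0.0874, 0.0478]
tcp_rot: [0.138, 0.99, -0.0, -0.0]
force: [0.6, 0.7, 0.2]
width: 0.0514
gripper_force: 0.0
```

Emit:
step_arm([
  [[0,0,0,0,0,0,0.8],[0,0,0,0,0,0,1],[0,0,0,0,0,0,1],[0,0,0,0,0,0,1]],
])

```text
time_s: 6.4
ee_pos: [0.4967, 0.0875, 0.0483]
tcp_rot: [0.138, 0.99, 0.0, 0.0]
force: [0.5, 1.8, 1.2]
width: 0.0098
gripper_force: 60.3
```

In the tool's units: -0.085 m is -0.1133, -0.065 m is -0.0867.

Emit:
step_arm([
  [[0,0,-0.0133,0,0,0,1],[0,0,-0.0333,0,0,0,1],[0,0,-0.06,0,0,0,1],[0,0,-0.0867,0,0,0,1],[0,0,-0.1133,0,0,0,1]],
])

```text
time_s: 7.02
ee_pos: [0.4965, 0.0873, 0.1347]
tcp_rot: [0.138, 0.99, 0.0, 0.0]
force: [0.9, -1.2, -2.2]
width: 0.0102
gripper_force: 59.7
```

```bash
python3 - <<'E'
from h import *
w=snap('wrist');b=snap('side');st=r.read_state();print(st['time_s'],st['ee_pos'],st['width'],st['gripper_force'],st['force'],st['torque'])
g=np.hstack([cv2.resize(w['color'][90:384,130:400,::-1],(400,436)),cv2.resize(b['color'][120:270,190:327,::-1],(400,436))])
cv2.imwrite('pics/i.png',g)
E
```

```text
7.125 [0.49767705 0.08745493 0.13563956] 0.009962918711437485 59.76153910160065 [ 0.03193784  0.30166122 -3.25446866] [-0.02595618  0.00061295 -0.00447202]
```

View pics/i.png

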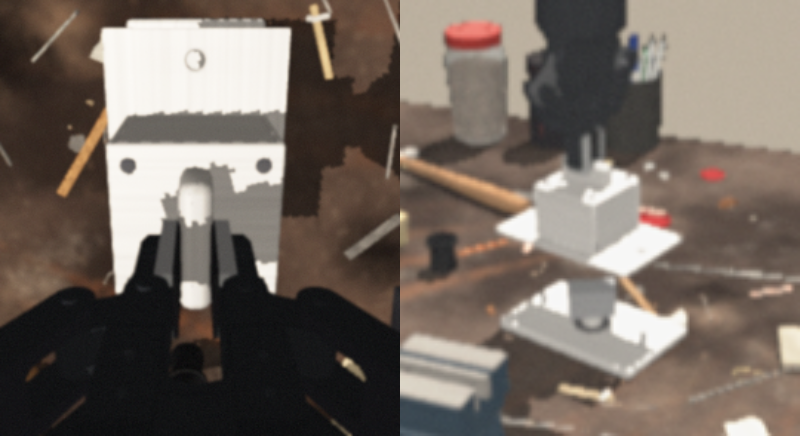

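In the tool's units: -0.212 m is -0.2827, -0.14 m is -0.1867.

Emit:
step_arm([
  [[-0.004,-0.0533,0,0,0,0,1],[-0.0067,-0.12,0,0,0,0,1],[-0.0107,-0.1867,0,0,0,0,1],[-0.0133,-0.24,0,0,0,0,1],[-0.016,-0.2827,0,0,0,0,1]],
])

```text
time_s: 7.75
ee_pos: [0.4495, -0.1213, 0.1328]
tcp_rot: [0.138, 0.99, -0.0, -0.0]
force: [0.9, 0.6, -3.1]
width: 0.0102
gripper_force: 59.7
```

In the tool's units: 0.092 m is 0.1227, 0.09 m is 0.12.

Emit:
step_arm([
  [[0,0,0.04,0,0,0,1],[0,0,0.08,0,0,0,1],[0,0,0.1067,0,0,0,1],[0,0,0.12,0,0,0,1],[0,0,0.1227,0,0,0,1]],
])

```text
time_s: 8.38
ee_pos: [0.4501, -0.1198, 0.0408]
tcp_rot: [0.138, 0.99, 0.0, -0.0]
force: [0.1, 0.4, -2.2]
width: 0.0103
gripper_force: 59.7
```

In the tool's units: 0.003 m is 0.004, 0.002 m is 0.0027.

Emit:
step_arm([
  [[0,0,0.0013,0,0,0,1],[0,0,0.0027,0,0,0,1],[0,0,0.004,0,0,0,1],[0,0,0.004,0,0,0,1]],
])

```text
time_s: 8.88
ee_pos: [0.4505, -0.1198, 0.0383]
tcp_rot: [0.138, 0.99, -0.0, 0.0]
force: [0.6, 0.1, -1.6]
width: 0.0103
gripper_force: 59.9
```

In the tool's units: 0.0015 m is 0.002.

Emit:
step_arm([
  [[0,0,0.002,0,0,0,1],[0,0,0.002,0,0,0,1]],
])

```text
time_s: 9.12
ee_pos: [0.4506, -0.1197, 0.0381]
tcp_rot: [0.138, 0.99, 0.0, 0.0]
force: [-7.3, 4.7, 24.5]
width: 0.0098
gripper_force: 63.1
```

In the tool's units: -0.0015 m is -0.002.

Emit:
step_arm([
  [[0,0,-0.002,0,0,0,1],[0,0,-0.002,0,0,0,0],[0,0,-0.002,0,0,0,0],[0,0,-0.002,0,0,0,0],[0,0,-0.002,0,0,0,0]],
])

```text
time_s: 9.75
ee_pos: [0.4502, -0.1198, 0.038]
tcp_rot: [0.138, 0.99, 0.0, -0.0]
force: [0.2, -0.6, 0.3]
width: 0.0811
gripper_force: 0.0
```

Emit:
step_arm([
  [[0,0,-0.0667,0,0,0,0],[0,0,-0.1333,0,0,0,0],[0,0.0667,-0.1733,0,0,0,0],[0.0067,0.1333,-0.1733,0,0,0,0],[0.0133,0.2,-0.1733,0,0,0,0]],
])

```text
time_s: 10.38
ee_pos: [0.4818, 0.0287, 0.1686]
tcp_rot: [0.138, 0.99, 0.0, 0.001]
force: [0.6, -0.5, 0.4]
width: 0.0858
gripper_force: 0.0
```

In the tool's units: 0.062 m is 0.0827, 0.05 m is 0.0667.

Emit:
step_arm([
  [[0.0133,0.0667,0,0,0,0,0],[0.016,0.0827,0,0,0,0,0],[0.016,0.0827,0,0,0,0,0],[0.016,0.0827,0,0,0,0,0]],
])

```text
time_s: 10.88
ee_pos: [0.4869, 0.0891, 0.168]
tcp_rot: [0.138, 0.99, -0.0, -0.0]
force: [-0.5, -0.5, -0.1]
width: 0.0853
gripper_force: 0.0
```

```bash
python3 - <<'E'
from h import *
w=snap('wrist');b=snap('side');t=snap('top');np.save('w4.npy',w,allow_pickle=True);st=r.read_state();print(st['time_s'],st['ee_pos'],st['tcp_rot'])
g=np.hstack([cv2.resize(w['color'][60:300,180:380,::-1],None,fx=2.4,fy=2.4,interpolation=cv2.INTER_CUBIC),cv2.resize(b['color'][180:270,210:330,::-1],(300,225)).repeat(1,0) if 0 else cv2.copyMakeBorder(cv2.resize(b['color'][190:260,220:300,::-1],(300,262),interpolation=cv2.INTER_CUBIC),0,314,0,0,cv2.BORDER_CONSTANT)])
cc=cv2.resize(t['color'][150:270,190:330,::-1],(300,257));g[270:527,480:]=cc
cv2.imwrite('pics/j.png',g)
E
```

```text
11.025 [0.48692207 0.08917395 0.16808812] [ 1.38349006e-01  9.90383537e-01 -4.32329000e-05 -1.73010368e-05]
```

View pics/j.png

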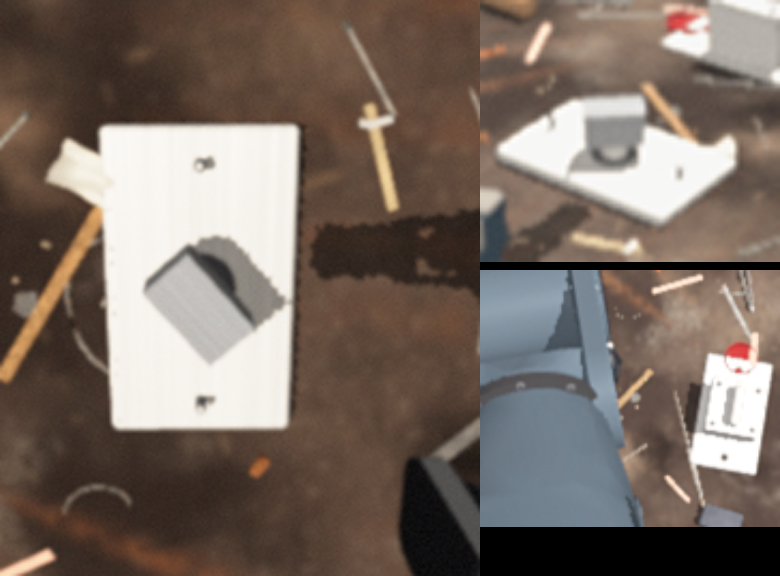

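```bash
cat >> h.py <<'E'
def camgoal(target,campos,az):
    """tool pose so that wrist camera at campos looks at target, image up away... tool y stays horizontal"""
    C=np.array([[-.0013,.9502,.3117],[1,.0015,-.0004],[-.0009,.3117,-.9502]]);t=np.array([.0787,-.001,-.1691])
    z=np.array(campos)-target; z/=np.linalg.norm(z)
    x=np.cross(az,z) if 0 else np.array([-az[1],az[0],0.]);x/=np.linalg.norm(x)
    x-=z*(x@z);x/=np.linalg.norm(x);y=np.cross(z,x);Rc=np.stack([x,y,z],1)
    Rt=Rc@np.linalg.inv(C); Rt=R.from_matrix(Rt); return np.array(campos)-Rt.apply(t),Rt
E
python3 - <<'E'
from h import *
w=np.load('w4.npy',allow_pickle=True).item()
c=np.array([(146,290),(192,247),(256,327),(211,362)])/2.4+[180,60]
P=np.array([plane(w,*a,.048) for a in c]);print(P.round(4),P.mean(0));d=P[2]+P[3]-P[0]-P[1];print(np.degrees(np.arctan2(d[1],d[0])),np.linalg.norm(d)/2,np.linalg.norm(P[0]-P[1]),np.linalg.norm(P[3]-P[2]))
t=P.mean(0);t[2]=.035
h=np.array([.962,-.274,0]);e=np.radians(42)
for D in (.27,):
    cp=t-h*np.cos(e)*D+[0,0,np.sin(e)*D]
    p,Rt=camgoal(t,cp,h)
    print(p,Rt.as_matrix().round(3),toolmove(p,Rt))
E
```

```text
[[0.4816 0.0677 0.048 ]
 [0.4693 0.0914 0.048 ]
 [0.5103 0.1082 0.048 ]
 [0.5205 0.0853 0.048 ]] [0.49543032 0.08812983 0.048     ]
23.27006310833459 0.04348336388064471 0.02676802550614626 0.025026796033937027
[0.4492546  0.10227429 0.10815905] [[-0.835  0.273  0.478]
 [ 0.236  0.962 -0.137]
 [-0.498 -0.001 -0.867]] (array([0.03981417, 0.00228198, 0.05992975]), array([  0.06158809, -29.84732015,  -0.06472819]))
```

In the tool's units: 0.06 m is 0.08, 0.04 m is 0.0533, -30 degrees is -0.1667.

Emit:
step_arm([
  [[0.0133,0.0013,0.02,0,-0.0444,0,0],[0.0267,0.0027,0.04,0,-0.0889,0,0],[0.04,0.0027,0.06,0,-0.1333,0,0],[0.0533,0.0027,0.08,0,-0.1667,0,0],[0.0533,0.0027,0.08,0,-0.1667,0,0]],
])

```text
time_s: 11.65
ee_pos: [0.449, 0.1024, 0.1083]
tcp_rot: [0.133, 0.957, -0.036, 0.256]
force: [0.7, -0.1, -0.5]
width: 0.0857
gripper_force: 0.0
```

```bash
python3 - <<'E'
from h import *
w=snap('wrist');np.save('w5.npy',w,allow_pickle=True);st=r.read_state();print(st['time_s'],st['ee_pos'],st['qpos'].round(3))
cc=proj(w,[.4955,.088,.035]);print(cc);u,v=cc.astype(int)
g=w['color'][v-60:v+60,u-75:u+75,::-1];cv2.imwrite('pics/k.png',cv2.resize(g,None,fx=5,fy=5,interpolation=cv2.INTER_CUBIC))
E
```

```text
11.7 [0.44713832 0.10252638 0.10680434] [ 0.296  0.22   2.282 -0.985  0.331 -0.1  ]
[261.63522767 195.20083544]
```

View pics/k.png

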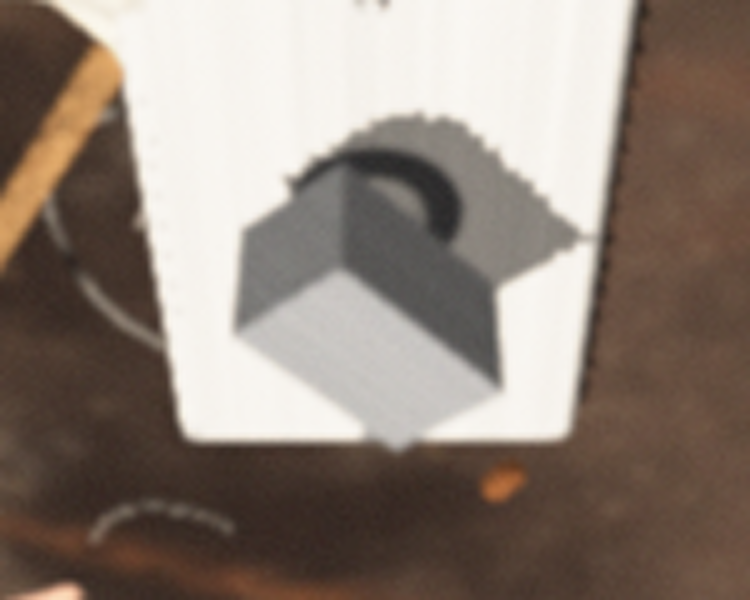

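```bash
python3 - <<'E'
from h import *
w=np.load('w4.npy',allow_pickle=True).item();x=np.load('w5.npy',allow_pickle=True).item()
c=np.array([(146,290),(192,247),(256,327)])/2.4+[180,60];k=np.array([(235,333),(345,268),(500,388)])/5+[261-75,195-60]
for a,b in zip(c,k): print(tri(ray(w,*a),ray(x,*b)))
def pose(L,yaw):
    L,y0=np.radians([L,yaw]);h=np.array([np.cos(y0),np.sin(y0),0]);z=-np.sin(L)*h-[0,0,np.cos(L)];y=np.array([-np.sin(y0),np.cos(y0),0]);return R.from_matrix(np.stack([np.cross(y,z),y,z],1)),z
C=np.array([.4955,.088,.035]);st=r.read_state()
p0,R0=np.array(st['ee_pos']),R.from_quat(st['tcp_rot'])
for nm,L,off,fix in (('via',0,0,[.53,.10,.2]),('pre',42,-.10,None),('grasp',42,.026,None)):
    R1,z=pose(L,23.3);p1=np.array(fix) if fix else C+off*z
    print(nm,p1.round(4),R0.inv().apply(p1-p0).round(4),(R0.inv()*R1).as_rotvec(degrees=True).round(2));p0,R0=p1,R1
E
```

```text
(array([0.48098873, 0.06729969, 0.04974602]), np.float64(0.0013296736566902965))
(array([0.46822636, 0.09097822, 0.05208302]), np.float64(0.0014442909876154469))
(array([0.5099833 , 0.10746382, 0.04844625]), np.float64(0.0014244181625424793))
via [0.53 0.1  0.2 ] [-0.1162  0.0204 -0.0404] [-10.23  28.86 -38.34]
pre [0.557  0.1145 0.1093] [-0.0305  0.0026  0.0907] [-0. 42.  0.]
grasp [0.4795 0.0811 0.0157] [0.    0.    0.126] [0. 0. 0.]
```

In the tool's units: -0.116 m is -0.1547, -0.05 m is -0.0667, -38.3 degrees is -0.2128.

Emit:
step_arm([
  [[-0.0333,0.0053,-0.0467,-0.0111,0.0322,-0.0428,0],[-0.0667,0.0107,-0.0533,-0.0228,0.0639,-0.085,0],[-0.1,0.0173,-0.0533,-0.0339,0.0961,-0.1278,0],[-0.1333,0.024,-0.0533,-0.0456,0.1278,-0.1706,0],[-0.1547,0.0272,-0.0533,-0.0567,0.1606,-0.2128,0]],
])

```text
time_s: 12.32
ee_pos: [0.532, 0.1007, 0.2016]
tcp_rot: [-0.068, 0.992, -0.028, 0.101]
force: [0.5, 0.4, -0.5]
width: 0.0854
gripper_force: 0.0
```

In the tool's units: 0.0907 m is 0.1209, 0.07 m is 0.0933, 42 degrees is 0.2333.

Emit:
step_arm([
  [[-0.008,0.0007,0.0133,0,0.0472,0,0],[-0.016,0.0013,0.04,0,0.0944,0,0],[-0.0267,0.002,0.0667,0,0.1417,0,0],[-0.0347,0.0027,0.0933,0,0.1889,0,0],[-0.0407,0.0035,0.1209,0,0.2333,0,0]],
])

```text
time_s: 12.95
ee_pos: [0.5801, 0.1028, 0.1171]
tcp_rot: [-0.051, 0.962, -0.048, -0.263]
force: [-0.2, -0.3, 0.9]
width: 0.0858
gripper_force: 0.0
```

```bash
python3 - <<'E'
from h import *
st=r.read_state();print(st['time_s'],st['ee_pos'],R.from_quat(st['tcp_rot']).as_matrix().round(3),st['qpos'].round(3),st['force'])
w=snap('wrist');print(proj(w,[.4955,.088,.035]))
E
```

```text
12.95 [0.58005817 0.10275009 0.11712603] [[-0.857 -0.123 -0.5  ]
 [-0.072  0.99  -0.12 ]
 [ 0.51  -0.067 -0.857]] [ 0.124  0.825  1.184 -0.057  1.67  -1.542] [-0.22434425 -0.31583947  0.86577294]
[264.17715444 150.2948866 ]
```

```bash
cat >> h.py <<'E'
def pose(L,yaw):
    L,y0=np.radians([L,yaw]);h=np.array([np.cos(y0),np.sin(y0),0]);z=-np.sin(L)*h-[0,0,np.cos(L)];y=np.array([-np.sin(y0),np.cos(y0),0]);return R.from_matrix(np.stack([np.cross(y,z),y,z],1)),z
C=np.array([.4955,.088,.035])
E
python3 - <<'E'
from h import *
R1,z=pose(42,23.3);print(toolmove(C-.1*z,R1))
E
```

```text
(array([0.01707139, 0.0149298 , 0.01099262]), array([  6.66278839,   9.78391696, -15.25761483]))
```

In the tool's units: 0.017 m is 0.0227, 0.015 m is 0.02, -15.3 degrees is -0.085.

Emit:
step_arm([
  [[0.012,0.0107,0.008,0.0183,0.0272,-0.0422,0],[0.0227,0.02,0.0147,0.0372,0.0544,-0.085,0],[0.0227,0.02,0.0147,0.0372,0.0544,-0.085,0],[0.0227,0.02,0.0147,0.0372,0.0544,-0.085,0]],
])

```text
time_s: 13.5
ee_pos: [0.5578, 0.1144, 0.1155]
tcp_rot: [-0.186, 0.918, -0.075, -0.342]
force: [0.4, 1.3, 0.1]
width: 0.0851
gripper_force: 0.0
```

```bash
python3 - <<'E'
from h import *
R1,z=pose(42,23.3);print(toolmove(C-.1*z,R1));st=r.read_state();print(st['qpos'].round(3),st['ee_pos'])
E
```

```text
(array([-0.00350543,  0.00049822,  0.00514565]), array([-0.38246233,  1.05418849, -0.50065956]))
[ 0.194  0.894  1.131 -0.15   1.817 -1.76 ] [0.55779176 0.11435561 0.11550344]
```

In the tool's units: 0.08 m is 0.1067, -0.0035 m is -0.0047, 1 degrees is 0.0056.

Emit:
step_arm([
  [[-0.0047,0.0007,0.0267,-0.0022,0.0056,-0.0028,0],[-0.0047,0.0007,0.0667,-0.0022,0.0056,-0.0028,0],[-0.0047,0.0007,0.1067,-0.0022,0.0056,-0.0028,0],[-0.0047,0.0007,0.1067,-0.0022,0.0056,-0.0028,0]],
])

```text
time_s: 14.0
ee_pos: [0.5096, 0.0936, 0.0513]
tcp_rot: [-0.189, 0.913, -0.073, -0.354]
force: [0.2, 0.5, 0.6]
width: 0.0853
gripper_force: 0.0
```

```bash
python3 - <<'E'
from h import *
R1,z=pose(42,23.3);print(toolmove(C+.026*z,R1));st=r.read_state();print(st['qpos'].round(3),st['ee_pos'],st['force'])
E
```

```text
(array([7.53447283e-05, 5.01749007e-04, 4.82888976e-02]), array([-0.02083533, -0.32900216,  0.04460861]))
[ 0.178  0.902  1.309 -0.154  1.655 -1.755] [0.50962963 0.09355818 0.05132689] [0.17558224 0.49213947 0.64250059]
```

In the tool's units: 0.048 m is 0.064, 0.044 m is 0.0587.

Emit:
step_arm([
  [[0,0.0007,0.0267,0,0,0,0],[0,0.0007,0.0467,0,0,0,0],[0,0.0007,0.0587,0,0,0,0],[0,0.0007,0.064,0,0,0,0]],
])

```text
time_s: 14.5
ee_pos: [0.4818, 0.082, 0.0169]
tcp_rot: [-0.189, 0.914, -0.074, -0.352]
force: [-0.6, 0.2, 1.1]
width: 0.0854
gripper_force: 0.0
```

Emit:
step_arm([
  [[0,0,0,0,0,0,0.4],[0,0,0,0,0,0,0.6],[0,0,0,0,0,0,0.8],[0,0,0,0,0,0,1],[0,0,0,0,0,0,1]],
])

```text
time_s: 15.12
ee_pos: [0.4822, 0.0822, 0.0173]
tcp_rot: [-0.189, 0.914, -0.074, -0.351]
force: [1.9, 0.4, 3.7]
width: 0.0246
gripper_force: 59.1
```

In the tool's units: -0.11 m is -0.1467, -0.074 m is -0.0987.

Emit:
step_arm([
  [[0.0089,0,-0.0099,0,0,0,1],[0.0267,0,-0.0293,0,0,0,1],[0.0533,0,-0.06,0,0,0,1],[0.0893,0,-0.0987,0,0,0,1],[0.1333,0,-0.1467,0,0,0,1]],
])

```text
time_s: 15.75
ee_pos: [0.4809, 0.0821, 0.1676]
tcp_rot: [-0.189, 0.914, -0.074, -0.352]
force: [0.9, -0.8, -1.2]
width: 0.0248
gripper_force: 58.6
```

```bash
python3 - <<'E'
from h import *
st=r.read_state();print(st['time_s'],st['qpos'].round(3),st['ee_pos'],st['force'],st['width'],st['gripper_force'])
R0=R.from_quat(st['tcp_rot'])
for L in (42,0,-30,-46):
  for yaw in ((23,10) if L<42 else (23.3,)):
    R1,z=pose(L,yaw);print(L,yaw,(R0.inv()*R1).as_rotvec(degrees=True).round(1))
E
```

```text
15.75 [ 0.169  0.701  1.376 -0.165  1.783 -1.785] [0.48093721 0.08206109 0.16763987] [ 0.89414054 -0.81379488 -1.24329135] 0.024757548854172095 58.63328620791435
42 23.3 [-0.2 -0.1  0.1]
0 23 [ -0.2 -42.1   0.4]
0 10 [ -5.  -41.9  12.8]
-30 23 [ -0.1 -72.1   0.5]
-30 10 [ -1.6 -71.8  14.3]
-46 23 [ -0.1 -88.1   0.5]
-46 10 [  0.4 -87.7  14.9]
```

```bash
python3 - <<'E'
from h import *
R1,z=pose(0,10);print([v.round(4) for v in toolmove([.54,.095,.26],R1)])
E
```

```text
[array([ 0.018 , -0.0117, -0.1083]), array([ -5.0115, -41.9278,  12.8154])]
```

In the tool's units: -0.108 m is -0.144, 0.018 m is 0.024, -39 degrees is -0.2167.

Emit:
step_arm([
  [[0.0053,-0.0027,-0.04,-0.0056,-0.0389,0.0111,1],[0.0093,-0.0053,-0.0667,-0.0111,-0.0833,0.025,1],[0.0133,-0.0093,-0.0933,-0.0167,-0.1278,0.0389,1],[0.0187,-0.012,-0.12,-0.0222,-0.1722,0.0528,1],[0.024,-0.016,-0.144,-0.0278,-0.2167,0.0667,1]],
])

```text
time_s: 16.38
ee_pos: [0.5403, 0.0947, 0.26]
tcp_rot: [-0.093, 0.995, -0.002, -0.023]
force: [0.4, 0.2, -1.7]
width: 0.0241
gripper_force: 58.6
```

```bash
python3 - <<'E'
from h import *
st=r.read_state();print(st['time_s'],st['qpos'].round(3),st['ee_pos'],st['width'],st['gripper_force'])
for L in (-10,-30,-46): R1,z=pose(L,10);print([v.round(4) for v in toolmove([.6,.105,.26],R1)])
E
```

```text
16.375 [ 0.091  0.322  1.553 -0.005  1.311 -1.664] [0.54034638 0.09467124 0.25997634] 0.0241061541970654 58.586938977241516
[array([-0.0605, -0.0009, -0.0028]), array([-1.00000e-03, -1.25954e+01,  6.31800e-01])]
[array([-0.0605, -0.0009, -0.0028]), array([  0.11  , -32.5952,   0.6296])]
[array([-0.0605, -0.0009, -0.0028]), array([  0.1999, -48.595 ,   0.6184])]
```

In the tool's units: -0.06 m is -0.08, -0.048 m is -0.064, -42 degrees is -0.2333.

Emit:
step_arm([
  [[-0.016,0,0,0,-0.0444,0,1],[-0.032,0,0,0,-0.0944,0,1],[-0.048,0,0,0,-0.1444,0,1],[-0.064,0,0,0,-0.1889,0,1],[-0.08,0,0,0,-0.2333,0,1]],
])

```text
time_s: 17.0
ee_pos: [0.5988, 0.1058, 0.2562]
tcp_rot: [-0.088, 0.937, 0.031, 0.335]
force: [0.5, 1.4, -1.5]
width: 0.0246
gripper_force: 58.7
```

In the tool's units: -6.6 degrees is -0.0367.

Emit:
step_arm([
  [[0,0,0,0,-0.0278,0,1],[0,0,0,0,-0.0367,0,1],[0,0,0,0,-0.0367,0,1],[0,0,0,0,-0.0367,0,1],[0,0,0,0,-0.0367,0,1]],
])

```text
time_s: 17.62
ee_pos: [0.5993, 0.106, 0.2552]
tcp_rot: [-0.086, 0.918, 0.036, 0.386]
force: [-0.5, -0.0, -2.6]
width: 0.0247
gripper_force: 58.8
```

```bash
python3 - <<'E'
from h import *
st=r.read_state();print(st['time_s'],st['qpos'].round(3),st['qd'].round(3),st['ee_pos'],R.from_quat(st['tcp_rot']).as_matrix().round(3),st['force'],st['width'],st['gripper_force'])
w=snap('wrist');b=snap('side');t=snap('top')
c=proj(w,st['ee_pos']-.02*R.from_quat(st['tcp_rot']).as_matrix()[:,2]);print(c)
d=proj(b,st['ee_pos']).astype(int);print(d)
W=lambda i:cv2.resize(i[:,:,::-1],(400,300),interpolation=cv2.INTER_CUBIC)
f=lambda i,u,v,h:i[max(v-h,0):v+h,max(u-h*4//3,0):u+h*4//3]
e=proj(t,st['ee_pos']).astype(int)
g=np.vstack([np.hstack([W(w['color']),W(f(w['color'],int(c[0]),int(c[1]),60))]),np.hstack([W(f(b['color'],*d,45)),W(t['color'][120:300,190:430])])])
cv2.imwrite('pics/l.png',g)
E
```

```text
17.625 [ 0.053  0.127  2.052  0.515  0.195 -2.172] [-0.001  0.005  0.001  0.008 -0.002 -0.006] [0.59933503 0.10598528 0.25519355] [[-0.686 -0.186  0.703]
 [-0.131  0.983  0.132]
 [-0.715 -0.001 -0.699]] [-0.51925626 -0.03806133 -2.57620411] 0.024709258517882755 58.76174032688141
[264.5871902  246.58135288]
[210 141]
```

View pics/l.png

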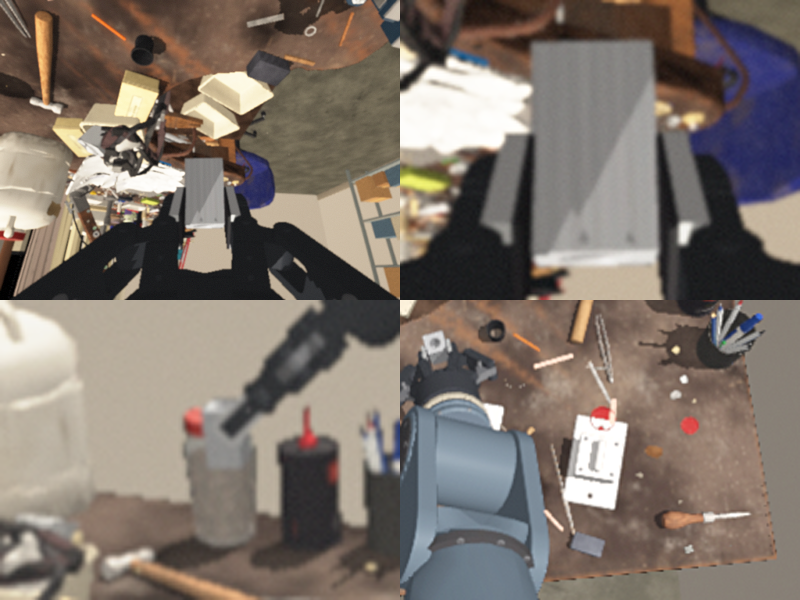

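```bash
python3 -c "
from workcell import r
print(r.sign_off())"
```

```text
the job is handed in; nothing more can be done
None
```

I set the cover flat and right way up on the clear patch. The spacer is held still with its blind hole facing straight up (about 2° off vertical), centre roughly 27 cm above the bench. The job is handed in at 17.6 s of the 48 s limit; the sign-off gave no verdict.

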